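# Stop, shut and reset the waste disposer

## Robot

A 7-joint arm with a two-finger parallel gripper is mounted at the origin on the work surface. World frame = base frame: x ahead of the robot, y to its left, z up, the work surface at z = 0. Lengths are in m, angles in rad, forces in N, time in s.
With the tool pointing down it reaches from about 0.4 to 0.85 m from the base axis. Payload 10.4 kg.
Tool frame: the origin (TCP) lies midway between the tips of the shut fingers; the grasp point (between the pads) lies 19 mm behind it (manip.tcp_to_grasp is the distance from the TCP to the grasp point, in m); x points along the fingers, y is the direction in which the jaws open and shut, and the axes are right-handed (so a half turn about x gives the same grasp; the last joint's range is limited). The gripper opens to 85 mm and grips with 20 to 120 N. Pads are 22 mm wide; open, the fingers measure 114 mm over their backs; the gripper's body (76 mm by 85 mm) begins 54 mm behind the grasp point. The pads swing forward as they close: fully open they stand 13 mm farther back than shut.
Start: joints at [1.155, 0.332, -0.065, 1.46, 0.022, 1.35, -0.088], TCP at [0.239, -0.577, 0.231] pointing down, gripper open.
Joint ranges: [-2.6, 2.6], [-0.5, 2.12], [-1.47, 1.34], [0.16, 2.42], [-1.27, 4.41], [0.06, 2.06], [-2.6, 2.6]. Speed limits (rad/s): [2.22, 2.22, 2.79, 2.79, 3.14, 3.14, 3.14].

## Interface

Orientations are given as a unit quaternion [x, y, z, w].
In Python, from workcell import monitor, viewer, manip gives the robot as it stands. The module is installed in compiled form; this text tells all that it offers.
- The arm moves only by the tool send_rows, never from a script. Its arguments are lists of equal length, an entry for each row: "grip": the closure in counts, from 0 (fully open) to 255 (shut); "offset": the shift along the tool's x, y, z in mm, a list of three; "twist": the turn about the tool's x in degrees. In form: {"grip": [grip, ...], "offset": [[tx, ty, tz], ...], "twist": [twist, ...]}. A call has exactly 5 rows; each row is the pose to reach, as a shift and turn from the pose commanded when the call began, along the tool's axes at that moment; what a row does not reach only later rows make up. A row lasts 1/12 s, in which the tool goes at most 41.7 mm and 7.16 degrees, less where a joint would pass 70% of its speed; a pose out of reach is approached as far as the arm can. A call with a gripper value outside its range is refused whole. The fingers move at their own pace and stop on an object; "newtons" is the grip in N (left out, the last holds). Time passes only in rows, so rows that repeat a pose let the fingers close, or fill a call up. It gives the time, the measured TCP pose, the force and the opening at its end, in the units of the state.
- monitor.get_obs(): the state, without advancing time (a new reading comes with each control period).
- viewer.camera(name): name is "scene" or "top" or "wrist"; returns (picture, depth): 420x560x3 uint8, blue, green, red; 420x560 float32, m along the optical axis (not along the pixel's ray), 0 where there is no reading.
- viewer.camera_model(name): a dict with "camera_matrix" (3x3 intrinsics, pixels), "distortion" ([k1, k2, p1, p2, k3] as OpenCV has them; the pictures are not rectified), "R" (3x3) and "t" (3): a world point X has camera coordinates R X + t; the wrist camera has in their place "mount" (4x4, takes a point from camera to tool coordinates, whose origin is the TCP and whose axes are the tool frame's). Camera axes: x right, y down, z forward; pixel columns grow to the right and rows downward; lengths in m; the calibration is good to about 2 mm. A picture is of the moment at which its call begins: read the wrist's pose just before it. camera_model takes no time and is no camera call.
- manip.hand_in(): hands the job in, once; it reports no verdict.
Trained networks look in the newest picture that a camera, given by its name, has taken for a name from the list of things; names that differ only in an ending like _2 or _b are one class to them, and where a whole thing is asked for, a point or a joint stands for the part that bears it (a point fixed in the world has none). Each returns a list of dicts, best first, with "score" (0 to 1); they miss things now and then, are a little off and sometimes report something else, mostly with a low value. They report only what shows in the picture. A call takes as long as a camera call.
- viewer.recognise(target, camera): "box" ([left, top, width, height] in pixels, round what is visible of it).
- viewer.regions_of(target, camera): "region" (420x560 bool, what is visible of it) and "box" ([left, top, width, height] in pixels, round what is visible of it).
- viewer.spot_point(target, camera): "position" ([column, row] in pixels: a listed point, or the origin of a listed thing).
The state is a dict: "clock": time; "joint_pos": joint angles; "joint_velocities": joint speeds; "tau": joint torques, N m; "position": TCP position; "ee_rot": TCP orientation; "ft_force": force on the tool from outside, world axes, zero at the start; "torque": the same for the moment, N m; "grip_width": opening from 0.0 (shut) to 1.0 (fully open).
Only numpy, scipy, OpenCV 4.12 (cv2) and the standard library are available. Lean on these libraries where they do the work, as an engineer would, in place of code of your own. Each camera call takes 0.05 s, during which the arm holds its last target.

## Task

The lid of the kitchen's waste disposer has been left standing open. Before reaching over the open mouth, push the mushroom stop button on its control box in until it latches and stays in by itself (a firm push, not a blow), then swing the lid over so that it falls fully shut while the stop stays latched, and last twist the mushroom clockwise to release it, so that it springs right out and the machine is ready again. Do not press the start button, and leave the crockery, jars and utensils where they stand.

Things in the scene. Friction and masses are not known exactly. Their poses are not given: they have to be found in the camera images.
- disposer: Feed collar of a food-waste disposer, a round stainless ring standing on the worktop over a 240 mm flange; collar 192 mm across, 74 mm high, open at the top. Fixed. Origin at the centre of its underside on the worktop. Its own +x points to the hinge side (away from the robot, turned by up to 0.35 rad), z up.
- disposer_lid (a joint): Angle of the disposer's round stainless lid (198 mm disc, 11 mm thick, 0.45 kg), rad: 0 = shut flat on the collar, grows as it opens, 1.57 = upright, 1.80 = its open stop, leaning back past upright away from the robot. The damped hinge has friction of about 0.1 Nm, so near upright (within about 0.2 rad) the lid stays where it is left; let go below about 1.25 rad it always swings shut by its own weight, against a damper, in about 1 to 2 s.
- lid_hinge (a point): Point on the lid's hinge axis, midway along it, 104 mm from the collar's centre on the far side and 79 mm above the worktop. Its frame is fixed to the lid: y lies along the hinge (pointing left of the robot), -x runs from the hinge along the lid to its free edge (202 mm away, 210 mm with the small interlock lug at its middle), z is the normal of the lid's outer face. With the lid shut its z is up; with the lid open z faces away from the robot.
- lid_handle (a point): Middle of the lid's bar handle: a round steel bar 11 mm thick and 90 mm long, parallel to the hinge, on the lid's outer face. In the lid's frame it lies 168 mm from the hinge towards the free edge and 36 mm out from the hinge plane (about 20 mm of free gap between bar and lid). While the lid leans open the bar is on the side away from the robot, about 0.24 m above the worktop. Frame as for lid_hinge.
- console: Control box of the disposer: a free-standing stainless desk console, fixed, 190 mm wide (y), 170 mm deep (x), 45 mm high in front and 107 mm behind; its top panel slopes 0.35 rad (20 deg) towards the robot. Origin at the centre of its underside, +x away from the robot (turned by up to 0.35 rad), z up. On the panel: the large mushroom stop button on the right-hand side as seen from the robot, a small flush start button lower left, a clear pilot lamp upper left.
- stop_base (a point): Point on the panel on the mushroom button's axis; fixed. Its z is the button's axis, square to the sloping panel, pointing out of it (up and towards the robot); its x runs up the slope, y to the left along the panel. A bezel 30 mm wide stands 12 mm out of the panel here. The centre of the start button lies 92 mm to the left (y) and 57 mm down the slope from here.
- stop_top (a point): Centre of the top of the black mushroom head; moves with it. z is the button's axis, pointing out of the panel. The head is round, 40 mm across, 23 mm tall; its straight rim lies from 5 to 16 mm below the top. When up, the top is 44 mm out of the panel (above stop_base); latched, about 37 mm.
- stop_press (a joint): How far the mushroom head is pushed in along its axis, m: 0 = out. A spring pushes it out. The push needed grows from 5 N to a peak of about 12 to 17 N at 5 to 6 mm, then it snaps through to about 7 mm, needs some 8 N from there, and meets a hard end stop at 9.2 mm. Once pushed past about 7 mm it is latched, and rests at about 6.8 mm when let go; pushed less, it springs out again.
- stop_twist (a joint): Turn of the mushroom head about its axis, rad: 0 = rest, grows clockwise as seen looking down on the head, stop at 1.0. When latched, about 0.6 rad of clockwise turn (about 0.2 Nm) frees the latch and the spring pushes the head out; if the fingers' grip holds it in, it springs out when they open. A weak spring turns the head back to 0 when it is out and let go.
- start_button (a joint): How far the small start button is pressed, m: 0 = out, 0.005 = fully in. Not to be pressed.
- start_top (a point): Centre of the top of the small start button (23 mm across, about 8 mm out of the panel). z out of the panel.
- paper_cup_mid (a point): kraft paper cup, 80 mm wide at the rim, 95 mm tall. Bystander. This point is at its middle.
- teaspoon_mid (a point): steel spoon, 150 mm long, lying on the worktop. Bystander. This point is at its middle.
- mug_mid (a point): white mug, 80 mm wide, 92 mm tall. Bystander. This point is at its middle.
- coffee_jar_mid (a point): brown screw-top jar, 80 mm wide, 150 mm tall. Bystander. This point is at its middle.
- sugar_jar_mid (a point): clear screw-top jar, 86 mm wide, 115 mm tall. Bystander. This point is at its middle.
- bowl_mid (a point): white bowl, 110 mm wide, 45 mm tall. Bystander. This point is at its middle.
- brush_mid (a point): dish brush, 200 mm long, lying. Bystander. This point is at its middle.
- side_plate_mid (a point): white side plate, 150 mm wide, 18 mm tall. Bystander. This point is at its middle.

How it is judged:
By the outcome, as a careful person would: the job done as asked, in the order asked, and still so for the second after the job is handed in, with the robot touching nothing.
It also fails if it takes over 72 s, if anything falls off the work surface, if the arm or the gripper's body presses on something with over 40 N, if the wrist force passes 120 N, or if a joint passes its speed limit or range.

## Working session

There is one attempt and no reset: what is moved stays moved. The work goes in short steps, Python scripts to look and compute and a tool call to move; the robot and the scene stay as the last step left them, time stands still between calls to the robot, and variables do not carry over. Pictures are saved under pics/ and viewed, and the job is handed in when it is done.

Besides the shell and the picture viewer there is one more tool, called after "Request:" as name(argument=value, ...) on one line, values as JSON. send_rows: Moves the arm, as the interface text tells. Its arguments: {"type":"object","properties":{"grip":{"type":"array","items":{"type":"number"}},"offset":{"type":"array","items":{"type":"array","items":{"type":"number"}}},"twist":{"type":"array","items":{"type":"number"}},"newtons":{"type":"number"}},"required":["grip","offset","twist"]}

```bash
mkdir -p pics
cat > h.py <<'E'
import numpy as np, cv2
from workcell import monitor, viewer, manip
from scipy.spatial.transform import Rotation as R
def obs():
    o=monitor.get_obs(); return o
def ray(cam,px,depth):
    m=viewer.camera_model(cam); K=np.array(m["camera_matrix"]);d=np.array(m["distortion"])
    n=cv2.undistortPoints(np.array([[px]],float),K,d)[0,0]
    return np.array([n[0]*depth,n[1]*depth,depth])
def world(cam,px,depth,o=None):
    c=ray(cam,px,depth); m=viewer.camera_model(cam)
    if "mount" in m:
        t=(np.array(m["mount"])@np.append(c,1))[:3]
        return np.array(o["position"])+R.from_quat(o["ee_rot"]).apply(t)
    return np.array(m["R"]).T@(c-np.array(m["t"]))
def cloud(cam,dep,mask,o=None):
    m=viewer.camera_model(cam); K=np.array(m["camera_matrix"]);d=np.array(m["distortion"])
    v,u=np.nonzero(mask&(dep>0)); z=dep[v,u]
    n=cv2.undistortPoints(np.stack([u,v],1).astype(float)[:,None],K,d)[:,0]
    c=np.c_[n*z[:,None],z]
    if "mount" in m:
        M=np.array(m["mount"]); t=c@M[:3,:3].T+M[:3,3]
        return R.from_quat(o["ee_rot"]).apply(t)+np.array(o["position"])
    return (c-np.array(m["t"]))@np.array(m["R"])
E
python3 - <<'E'
from h import *
o=obs(); print({k:np.round(v,3) for k,v in o.items()}, manip.tcp_to_grasp)
for c in ["scene","top"]:
    p,d=viewer.camera(c); cv2.imwrite(f"pics/{c}0.png",p); np.save(f"{c}0.npy",d)
    for t in ["stop_base","stop_top","start_top","lid_hinge","lid_handle","disposer","console","paper_cup_mid","mug_mid","coffee_jar_mid","sugar_jar_mid","bowl_mid","brush_mid","side_plate_mid","teaspoon_mid"]:
        r=viewer.spot_point(t,c)
        for q in r[:1]:
            u,v=map(int,np.round(q["position"])); 
            dd=d[min(max(v,0),419),min(max(u,0),559)]
            print(c,t,round(q["score"],2),np.round(q["position"],1),np.round(world(c,q["position"],dd),3))
print(viewer.camera_model("wrist"))
E
```

```text
{'clock': np.float64(0.0), 'joint_pos': array([ 1.155,  0.333, -0.065,  1.461,  0.022,  1.35 , -0.088]), 'joint_velocities': array([ 0.002,  0.001,  0.   ,  0.001,  0.   , -0.   , -0.001]), 'tau': array([ 1.0000e-03, -6.2545e+01,  5.0000e-02, -3.9161e+01,  1.6000e-02,
        1.0000e-02,  0.0000e+00]), 'position': array([ 0.239, -0.577,  0.231]), 'ee_rot': array([-0.693, -0.138,  0.694, -0.138]), 'ft_force': array([ 0.163, -1.025, -0.534]), 'torque': array([-0.021,  0.017,  0.004]), 'grip_width': np.float64(0.999)} 0.0187
scene stop_base 0.6 [316.8 183.5] [0.524 0.153 0.102]
scene stop_top 0.46 [312.3 171.9] [0.497 0.153 0.125]
scene start_top 0.49 [326.5 162.8] [0.447 0.235 0.076]
scene lid_hinge 0.65 [218.5 241.4] [ 0.57  -0.176  0.095]
scene lid_handle 0.75 [226.7 220.6] [ 0.622 -0.156  0.242]
scene disposer 0.81 [205.7 231.1] [ 0.623 -0.21   0.237]
scene console 0.9 [322.6 193.4] [0.563 0.15  0.101]
scene mug_mid 0.71 [108.5 229.7] [ 0.325 -0.44   0.016]
scene coffee_jar_mid 0.87 [423.2 181.5] [0.669 0.425 0.109]
scene sugar_jar_mid 0.71 [257.7 202.5] [ 0.442 -0.004  0.015]
scene
[... 865 characters left out ...]
.1 155.5] [0.765 0.264 0.002]
top teaspoon_mid 0.87 [280.9 246.5] [ 0.247 -0.011  1.714]
{'camera_matrix': array([[324.82836212,   0.        , 283.01135731],
       [  0.        , 324.82836212, 208.96744436],
       [  0.        ,   0.        ,   1.        ]]), 'distortion': array([-0.02148809,  0.        ,  0.        ,  0.        ,  0.        ]), 'mount': array([[ 4.29223506e-04, -2.80983583e-01,  9.59712479e-01,
        -1.42956337e-01],
       [ 9.99999771e-01, -3.82437852e-04, -5.59211407e-04,
        -5.83793938e-04],
       [ 5.24159604e-04,  9.59712498e-01,  2.80983355e-01,
        -7.05972700e-02],
       [ 0.00000000e+00,  0.00000000e+00,  0.00000000e+00,
         1.00000000e+00]])}
```

View pics/scene0.png

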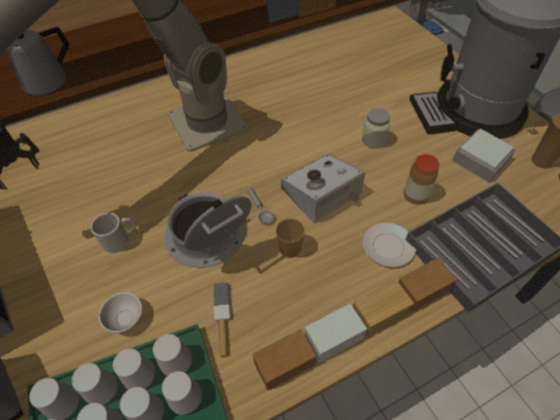

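View pics/top0.png

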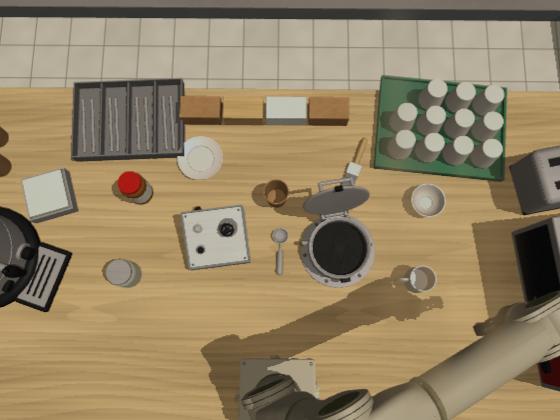

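The scene view shows the disposer at about (205,235) and the console at (322,185), with the mushroom at (314,175). In the top view the mushroom is at (227,229) and the lid is open at (337,198). The paper cup stands at (277,193).

Run:
```python
from h import *
o=obs(); print(np.round(R.from_quat(o["ee_rot"]).as_matrix(),3)); print(o['clock'])
d=np.load("top0.npy")
m=np.zeros((420,560),bool); m[200:275,180:255]=1
P=cloud("top",d,m); 
# console panel plane ransac
Q=P[(P[:,2]>0.035)&(P[:,2]<0.13)]
rng=np.random.default_rng(0);best=0
for i in range(500):
    a=Q[rng.choice(len(Q),3,0)]; n=np.cross(a[1]-a[0],a[2]-a[0]);n/=np.linalg.norm(n)+1e-9; n*=np.sign(n[2])
    if n[2]<.8: continue
    s=abs((Q-a[0])@n)<.003
    if s.sum()>best: best=s.sum();bs=s
A=Q[bs];c=A.mean(0);n=np.linalg.svd(A-c)[2][2];n*=np.sign(n[2]);print(best,len(Q),c,n,"tilt",np.arccos(n[2]),"yaw",np.arctan2(-n[1],-n[0]))
hgt=(Q-c)@n
H=Q[hgt>.03]; print(len(H),H.mean(0),np.sort(hgt)[-10:])
m=np.zeros((420,560),bool); m[150:235,290:380]=1
P=cloud("top",d,m);P=P[P[:,2]>.12];print("lid",len(P),P.min(0),P.max(0))
```

```text
[[ 0.     0.383 -0.924]
 [-0.    -0.924 -0.383]
 [-1.     0.    -0.   ]]
1.6
1862 3588 [0.48418363 0.19309272 0.07818351] [-0.34036214 -0.0530763   0.93879525] tilt 0.3516802058808791 yaw 0.15469475479273187
101 [0.49671791 0.15137178 0.12486744] [0.04678077 0.04714182 0.04717531 0.04718211 0.04807319 0.04839967
 0.04849611 0.04902196 0.04902732 0.04965092]
lid 1471 [ 0.55078724 -0.26665344  0.12001136] [ 0.63375541 -0.07332971  0.29238302]
```

Request:
send_rows(grip=[0,0,0,0,0], offset=[[-20,-25,-22],[-40,-50,-44],[-60,-75,-66],[-80,-100,-88],[-100,-125,-110]], twist=[0,0,0,0,0])

```text
clock: 2.02
position: [0.2933, -0.4182, 0.3323]
ee_rot: [-0.694, -0.138, 0.694, -0.138]
ft_force: [1.1, -0.4, 1.2]
grip_width: 1.001
```

Request:
send_rows(grip=[0,0,0,0,0], offset=[[0,-29,-26],[0,-58,-52],[0,-87,-78],[0,-116,-104],[0,-145,-130]], twist=[0,0,0,0,0])

```text
clock: 2.43
position: [0.3578, -0.2342, 0.3315]
ee_rot: [0.694, 0.138, -0.693, 0.138]
ft_force: [0.7, -0.4, 0.0]
grip_width: 1.003
```

Request:
send_rows(grip=[0,0,0,0,0], offset=[[0,-29,-26],[0,-58,-52],[0,-87,-78],[0,-116,-104],[0,-145,-130]], twist=[0,0,0,0,0])

```text
clock: 2.85
position: [0.4224, -0.0504, 0.3316]
ee_rot: [0.694, 0.138, -0.693, 0.138]
ft_force: [1.2, -0.2, 0.2]
grip_width: 1.002
```

Request:
send_rows(grip=[0,0,0,0,0], offset=[[20,-29,-26],[40,-58,-52],[60,-87,-78],[80,-116,-104],[100,-145,-130]], twist=[0,0,0,0,0])

```text
clock: 3.27
position: [0.4841, 0.1242, 0.2358]
ee_rot: [0.694, 0.138, -0.693, 0.138]
ft_force: [1.3, -1.6, 0.6]
grip_width: 1.001
```

```bash
cat > look.py <<'E'
import sys
from h import *
name=sys.argv[1]
o=obs(); p,d=viewer.camera("wrist"); cv2.imwrite(f"pics/{name}.png",p); np.save(f"{name}.npy",d)
print(o["clock"],np.round(o["position"],4))
for t in ["stop_top","start_top","stop_base"]:
    for q in viewer.spot_point(t,"wrist")[:1]:
        u,v=map(int,np.round(q["position"])); print(t,round(q["score"],2),np.round(q["position"],1),np.round(world("wrist",q["position"],d[v,u],o),4))
Q=cloud("wrist",d,d>0,o)
Q=Q[(Q[:,2]>0.045)&(Q[:,2]<0.15)&(abs(Q[:,0]-.51)<.12)&(abs(Q[:,1]-.17)<.12)][::3]
rng=np.random.default_rng(0);best=0
for i in range(300):
    a=Q[rng.choice(len(Q),3,0)]; n=np.cross(a[1]-a[0],a[2]-a[0]);n/=np.linalg.norm(n)+1e-9; n*=np.sign(n[2])
    if n[2]<.8: continue
    s=abs((Q-a[0])@n)<.002
    if s.sum()>best: best=s.sum();bs=s
A=Q[bs];c=A.mean(0);n=np.linalg.svd(A-c,full_matrices=False)[2][2];n*=np.sign(n[2]);print(best,len(Q),c,n,"tilt",np.arccos(n[2]),"yaw",np.arctan2(-n[1],-n[0]))
h=(Q-c)@n
H=Q[(h>.033)&(h<.06)&(np.hypot(*(Q-[.497,.152,0])[:,:2].T)<.05)]
hh=(H-c)@n; top=np.percentile(hh,95); print("head n",len(H),"height pct",np.percentile(hh,[50,90,95,99]))
# circle centre: project to plane, minEnclosing
yv=np.cross([0,0,1],n*-1);  yv=np.array([n[1],-n[0],0]);yv/=np.linalg.norm(yv); yv*=np.sign(yv[1]); xv=np.cross(yv,n)
uv=np.c_[(H-c)@xv,(H-c)@yv].astype(np.float32)
(cu,cv_),r=cv2.minEnclosingCircle(uv); print("r",r,"median",np.median(uv,0),"circ",cu,cv_)
b=c+xv*cu+yv*cv_; print("base",b,"top44",b+.044*n, "top meas",b+top*n)
E
python3 look.py w1
```

```text
3.2667 [0.4841 0.1242 0.2358]
stop_top 0.73 [254.3 178.9] [0.4955 0.1539 0.1282]
start_top 0.69 [155.4 188.4] [0.4393 0.2389 0.0749]
stop_base 0.97 [260.9 155.7] [0.5144 0.1557 0.1292]
9654 11728 [0.49477625 0.1983369  0.08357118] [-0.34102058 -0.0489197   0.9387821 ] tilt 0.35171838090634455 yaw 0.14247886368902665
head n 607 height pct [0.04281655 0.04400382 0.0442654  0.04488149]
r 0.020511116832494736 median [ 0.01427789 -0.0439586 ] circ 0.009688343852758408 -0.04378824681043625
base [0.50999715 0.15628386 0.08690893] top44 [0.49499224 0.15413139 0.12821534] top meas [0.49490173 0.15411841 0.12846449]
```

View pics/w1.png

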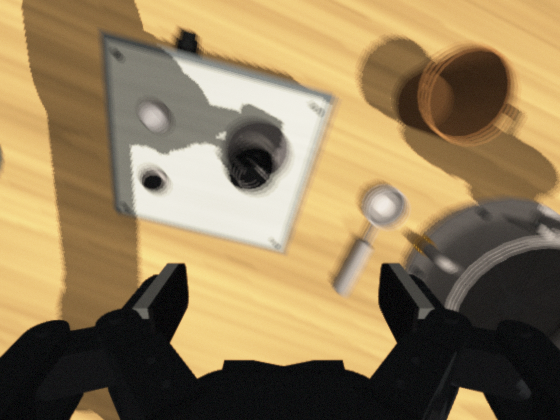

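The wrist view shows the mushroom at (254,165), the start button at (153,180) and the lamp at (155,117). The fitted head top is (0.495, 0.154, 0.128). Next I close the fingers and position them above the head.

Request:
send_rows(grip=[255,255,255,255,255], offset=[[20,-10,-3],[40,-20,-6],[60,-20,-6],[60,-20,-6],[60,-20,-6]], twist=[-6,-12,-12,-12,-12], newtons=40)

```text
clock: 3.88
position: [0.4817, 0.1417, 0.1766]
ee_rot: [-0.675, -0.209, 0.676, -0.209]
ft_force: [0.7, -0.2, -0.0]
grip_width: 0.301
```

Request:
send_rows(grip=[255,255,255,255,255], offset=[[0,0,0],[0,0,0],[0,0,0],[0,0,0],[0,0,0]], twist=[0,0,0,0,0])

```text
clock: 4.3
position: [0.4819, 0.1431, 0.1766]
ee_rot: [0.676, 0.209, -0.675, 0.21]
ft_force: [-1.0, -0.1, -0.2]
grip_width: 0.001
```

```bash
cat > d.py <<'E'
import sys
from h import *
o=obs(); M=R.from_quat(o["ee_rot"]).as_matrix(); print(o["clock"],np.round(o["position"],4),"F",np.round(o["ft_force"],2),"grip",round(float(o["grip_width"]),3),"yhead",np.degrees(np.arctan2(M[1,1],M[0,1])), "q7",o["joint_pos"][6])
t=np.array(list(map(float,sys.argv[1:4]))); print("delta tool mm",np.round(1000*M.T@(t-o["position"]),1)); n=np.array([-.341,-.049,.939]); print("n in tool",np.round(M.T@n,3))
E
python3 d.py .484 .1524 .1565
```

```text
4.3 [0.4819 0.1431 0.1766] F [-1.02 -0.09 -0.21] grip 0.001 yhead -55.51485236258331 q7 -1.4747549349682532
delta tool mm [20.1 -6.5 -7. ]
n in tool [-0.939 -0.152  0.308]
```

Request:
send_rows(grip=[255,255,255,255,255], offset=[[20,-6.5,-7],[30,-5,-10],[41,-3,-14],[41,-3,-14],[41,-3,-14]], twist=[0,0,0,0,0])

```text
clock: 4.72
position: [0.4912, 0.1533, 0.1346]
ee_rot: [-0.675, -0.21, 0.676, -0.209]
ft_force: [0.2, 0.6, 0.8]
grip_width: 0.001
```

```bash
python3 d.py .492 .1536 .136
```

```text
4.7167 [0.4912 0.1533 0.1346] F [0.21 0.59 0.77] grip 0.001 yhead -55.500510491361325 q7 -1.5426115321117633
delta tool mm [-1.4  0.2 -0.8]
n in tool [-0.938 -0.154  0.31 ]
```

Request:
send_rows(grip=[255,255,255,255,255], offset=[[1.4,0.2,-0.5],[2.8,0.5,-0.9],[4.2,0.7,-1.4],[5.6,0.9,-1.8],[7,1.1,-2.3]], twist=[0,0,0,0,0])

```text
clock: 5.13
position: [0.4942, 0.154, 0.1285]
ee_rot: [0.676, 0.21, -0.675, 0.21]
ft_force: [-1.6, 0.0, 5.1]
grip_width: -0.002
```

Request:
send_rows(grip=[255,255,255,255,255], offset=[[0.7,0.1,-0.2],[1.4,0.2,-0.5],[2.1,0.3,-0.7],[2.8,0.5,-0.9],[2.8,0.5,-0.9]], twist=[0,0,0,0,0])

```text
clock: 5.55
position: [0.4952, 0.1541, 0.1259]
ee_rot: [0.675, 0.209, -0.675, 0.21]
ft_force: [-4.6, -2.0, 8.9]
grip_width: 0.001
```

Request:
send_rows(grip=[255,255,255,255,255], offset=[[0.9,0.2,-0.3],[1.9,0.3,-0.6],[2.8,0.5,-0.9],[2.8,0.5,-0.9],[2.8,0.5,-0.9]], twist=[0,0,0,0,0])

```text
clock: 5.97
position: [0.4963, 0.1542, 0.1229]
ee_rot: [0.676, 0.21, -0.675, 0.21]
ft_force: [-0.5, -0.1, 4.2]
grip_width: -0.002
```

Request:
send_rows(grip=[255,255,255,255,255], offset=[[0.9,0.2,-0.3],[1.9,0.3,-0.6],[1.9,0.3,-0.6],[1.9,0.3,-0.6],[1.9,0.3,-0.6]], twist=[0,0,0,0,0])

```text
clock: 6.38
position: [0.4969, 0.1544, 0.1212]
ee_rot: [0.675, 0.21, -0.675, 0.21]
ft_force: [-2.9, -1.4, 8.2]
grip_width: 0.001
```

Request:
send_rows(grip=[255,255,255,255,255], offset=[[0.5,0.1,-0.2],[0.9,0.2,-0.3],[1.4,0.2,-0.5],[1.4,0.2,-0.5],[1.4,0.2,-0.5]], twist=[0,0,0,0,0])

```text
clock: 6.8
position: [0.4974, 0.1545, 0.1204]
ee_rot: [0.675, 0.209, -0.675, 0.21]
ft_force: [-7.2, -3.9, 17.2]
grip_width: -0.004
```

Request:
send_rows(grip=[255,255,255,255,255], offset=[[-19,-3,6],[-45,-5,14],[-80,-5,14],[-115,-5,14],[-115,-5,14]], twist=[0,0,0,0,0])

```text
clock: 7.22
position: [0.4851, 0.1519, 0.2403]
ee_rot: [0.678, 0.209, -0.672, 0.21]
ft_force: [0.6, 0.3, 0.5]
grip_width: -0.001
```

```bash
python3 look.py w2
```

```text
7.2167 [0.4851 0.1519 0.2403]
stop_top 0.88 [288.1 188.1] [0.4979 0.1562 0.1214]
start_top 0.6 [184.3 179. ] [0.4409 0.2374 0.0752]
stop_base 0.73 [294.6 169. ] [0.5141 0.1611 0.1239]
9308 11137 [0.49411763 0.20128105 0.08342029] [-0.34147831 -0.04868971  0.93862765] tilt 0.35216640321239 yaw 0.14163042889571667
head n 462 height pct [0.0364046  0.03747633 0.03765744 0.03806246]
r 0.019592801108956337 median [ 0.01256594 -0.04575214] circ 0.01035403273999691 -0.04591918736696243
base [0.51022074 0.15719349 0.08699172] top44 [0.49519569 0.15505114 0.12829134] top meas [0.49736154 0.15535996 0.12233804]
```

View pics/w2.png

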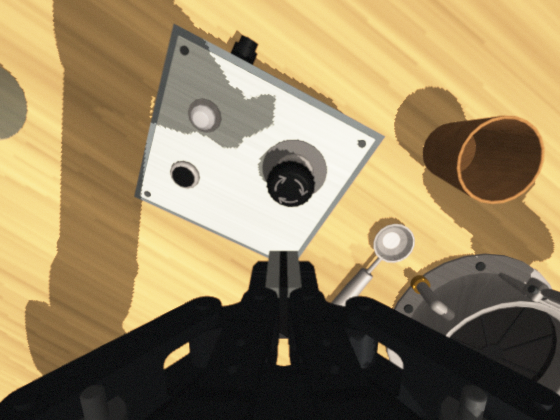

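The head now stands about 37.5 mm out of the panel, so it is latched. Now I measure the lid.

```bash
python3 - <<'E'
from h import *
from scipy.optimize import least_squares
L=[]
for c in ["scene","top"]:
    p,d=viewer.camera(c); cv2.imwrite(f"pics/{c}1.png",p)
    for t in ["lid_handle","lid_hinge"]:
        for q in viewer.spot_point(t,c)[:2]:
            u,v=map(int,np.round(q["position"])); print(c,t,q["score"],q["position"],world(c,q["position"],d[v,u]))
    P=cloud(c,d,d>0)
    P=P[(abs(P[:,0]-.52)<.2)&(abs(P[:,1]+.18)<.16)&(P[:,2]>.03)]
    L.append(P)
    C=P[(P[:,2]>.066)&(P[:,2]<.08)]
    f=least_squares(lambda s:np.hypot(C[:,0]-s[0],C[:,1]-s[1])-.093,[.46,-.18],loss="soft_l1",f_scale=.003); print(c,len(C),"collar",f.x)
P=np.vstack([L[0],L[1]]); Q=P[(P[:,2]>.12)]
for Q in [L[0][L[0][:,2]>.12],L[1][L[1][:,2]>.12]]:
    rng=np.random.default_rng(0);best=0
    for i in range(500):
        a=Q[rng.choice(len(Q),3,0)]; n=np.cross(a[1]-a[0],a[2]-a[0]);n/=np.linalg.norm(n)+1e-9
        s=abs((Q-a[0])@n)<.003
        if s.sum()>best: best=s.sum();bs=s
    A=Q[bs];c=A.mean(0);n=np.linalg.svd(A-c,full_matrices=False)[2][2];n*=np.sign(n[0]);print(best,len(Q),c,n,"yaw",np.arctan2(n[1],n[0]),"ang",np.pi/2-np.arcsin(n[2]), "max z",A[:,2].max())
    h=(Q-c)@n; B=Q[(h>.015)&(h<.045)]
    print("bar",len(B), B.mean(0) if len(B) else 0,B.min(0),B.max(0))
E
python3 d.py .66 -.17 .3
```

```text
scene lid_handle 0.82 [226.8, 222.4] [ 0.62558886 -0.15758544  0.23967253]
scene lid_handle 0.53 [374.2, 127.9] [0.39577912 0.44768631 0.0863898 ]
scene 440 collar [ 0.46018008 -0.18626496]
top lid_handle 0.87 [336.1, 178.8] [ 0.62680063 -0.1643324   0.24314319]
top lid_hinge 0.63 [336.7, 213.9] [ 0.55601694 -0.18147859  0.08426299]
top 664 collar [ 0.4557506  -0.19097916]
1474 2003 [ 0.58843356 -0.17198421  0.20448207] [ 0.97449865  0.16544388 -0.15159387] yaw 0.16816984767140705 ang 1.7229769068524412 max z 0.2868120999344743
bar 229 [ 0.62165433 -0.16156221  0.24041547] [ 0.60115248 -0.21135666  0.23189117] [ 0.6344192  -0.11028436  0.24748937]
1158 1469 [ 0.57613128 -0.16937785  0.20035568] [ 0.96950988  0.16760121 -0.17877481] yaw 0.1711802592612836 ang 1.7505373869099077 max z 0.2914723159590126
bar 176 [ 0.61756935 -0.1633741   0.24382511] [ 0.59252444 -0.21513497  0.23515833] [ 0.63372293 -0.112995    0.25174788]
7.7167 [0.4825 0.1506 0.2337] F [ 0.15 -0.29  0.17] grip -0.0 yhead -55.48492254389579 q7 -1.4542172696193865
delta tool mm [-66.5 364.7  35.5]
n in tool [-0.939 -0.153  0.31 ]
```

View pics/top1.png

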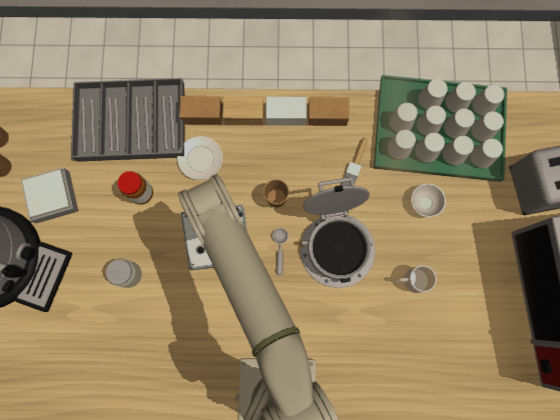

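Request:
send_rows(grip=[255,255,255,255,255], offset=[[-40,0,0],[-80,10,0],[-110,35,2],[-126,70,4],[-126,110,6]], twist=[0,0,0,0,0])

```text
clock: 8.13
position: [0.5414, 0.0573, 0.3646]
ee_rot: [0.677, 0.21, -0.673, 0.211]
ft_force: [0.5, -0.5, -0.4]
grip_width: -0.003
```

Request:
send_rows(grip=[255,255,255,255,255], offset=[[0,40,2],[0,80,4],[0,120,6],[0,160,8],[0,200,10]], twist=[0,0,0,0,0])

```text
clock: 8.55
position: [0.646, -0.1159, 0.3597]
ee_rot: [-0.675, -0.21, 0.676, -0.21]
ft_force: [0.9, -0.2, 1.0]
grip_width: -0.002
```

Request:
send_rows(grip=[255,255,255,255,255], offset=[[0,25,3],[0,43,6],[0,43,6],[0,43,6],[0,43,6]], twist=[0,0,0,0,0])

```text
clock: 8.97
position: [0.6646, -0.1516, 0.36]
ee_rot: [-0.675, -0.21, 0.675, -0.21]
ft_force: [-1.0, 0.2, -0.6]
grip_width: -0.0
```

```bash
python3 d.py .664 -.153 .225
python3 - <<'E'
from h import *
p,d=viewer.camera("wrist"); cv2.imwrite("pics/w3.png",p)
E
```

```text
8.9667 [ 0.6646 -0.1516  0.36  ] F [-0.96  0.17 -0.57] grip -0.0 yhead -55.42488455501877 q7 -0.9894760357457998
delta tool mm [135.    1.    1.3]
n in tool [-0.939 -0.154  0.308]
```

View pics/w3.png

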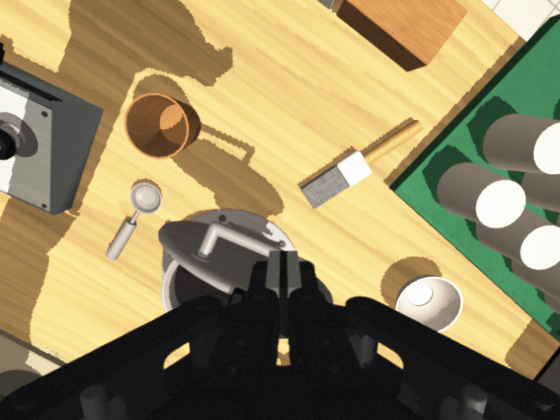

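Request:
send_rows(grip=[255,255,255,255,255], offset=[[35,1,1],[70,1,1],[105,1,1],[133,1,1],[133,1,1]], twist=[0,0,0,0,0])

```text
clock: 9.43
position: [0.6615, -0.1532, 0.2214]
ee_rot: [-0.672, -0.211, 0.678, -0.209]
ft_force: [-0.1, -0.9, -1.0]
grip_width: 0.004
```

```bash
python3 d.py .6 -.164 .226;python3 - <<'E'
from h import *
p,d=viewer.camera("wrist"); cv2.imwrite("pics/w4.png",p)
p,d=viewer.camera("scene"); cv2.imwrite("pics/s4.png",cv2.resize(p[140:300,130:330],None,fx=3.5,fy=3.5,interpolation=cv2.INTER_CUBIC))
E
```

```text
9.4333 [ 0.6615 -0.1532  0.2214] F [-0.07 -0.87 -1.01] grip 0.004 yhead -55.39889535278426 q7 -1.0176019856183682
delta tool mm [ -4.1 -26.   56.8]
n in tool [-0.936 -0.158  0.314]
```

View pics/w4.png

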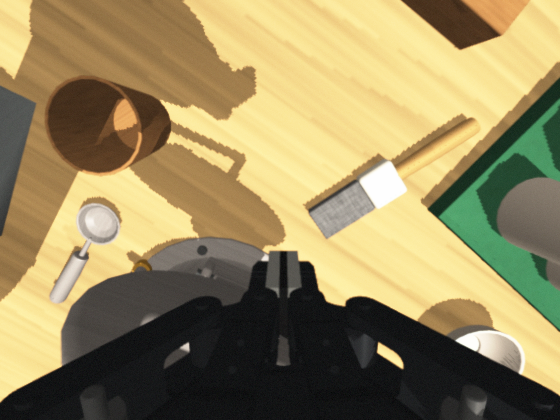

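View pics/s4.png

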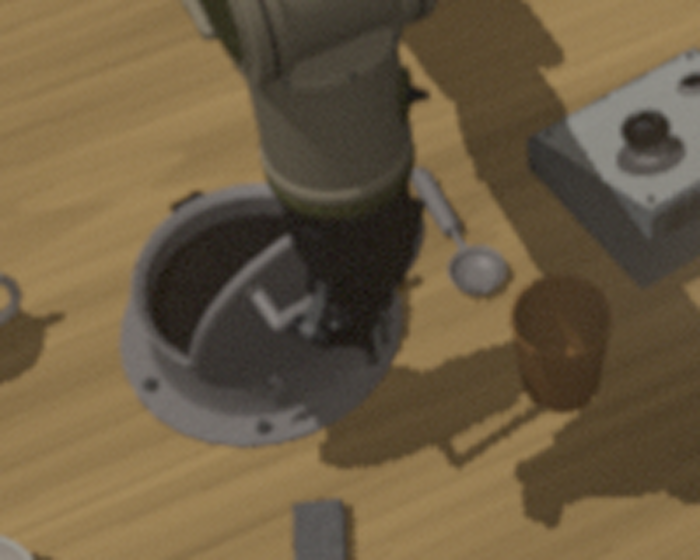

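Request:
send_rows(grip=[255,255,255,255,255], offset=[[-1,-3,6],[-2,-6,13],[-2,-9,20],[-2,-13,27],[-2,-13,27]], twist=[0,0,0,0,0])

```text
clock: 9.95
position: [0.6338, -0.1594, 0.2307]
ee_rot: [0.676, 0.209, -0.675, 0.21]
ft_force: [-0.7, 0.5, -0.2]
grip_width: 0.001
```

Request:
send_rows(grip=[255,255,255,255,255], offset=[[0,-4,9],[0,-8,18],[0,-13,27],[0,-17,36],[0,-17,36]], twist=[0,0,0,0,0])

```text
clock: 10.37
position: [0.5944, -0.1659, 0.23]
ee_rot: [-0.675, -0.209, 0.675, -0.21]
ft_force: [-0.4, 0.1, -0.4]
grip_width: 0.002
```

```bash
python3 d.py .5 -.18 .226;python3 - <<'E'
from h import *
p,d=viewer.camera("scene"); cv2.imwrite("pics/s5.png",cv2.resize(p[140:300,130:330],None,fx=3.5,fy=3.5,interpolation=cv2.INTER_CUBIC))
E
```

```text
10.3667 [ 0.5944 -0.1659  0.23  ] F [-0.36  0.15 -0.37] grip 0.002 yhead -55.55607058257618 q7 -0.959375720400889
delta tool mm [  4.  -41.7  85.8]
n in tool [-0.939 -0.151  0.31 ]
```

View pics/s5.png

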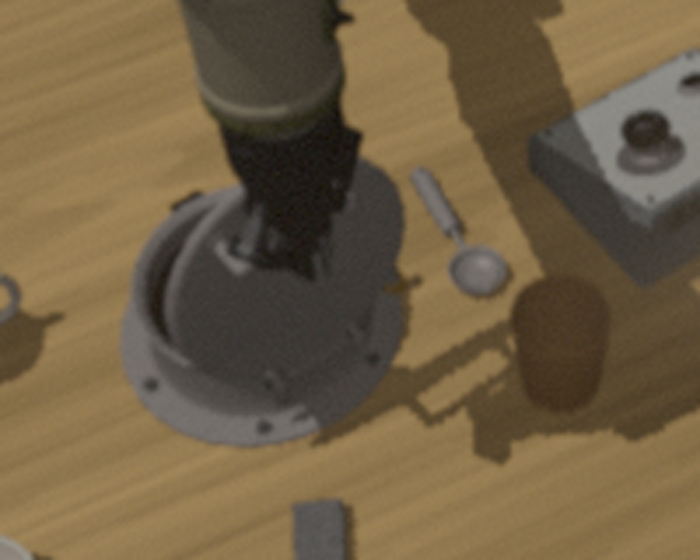

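Request:
send_rows(grip=[255,255,255,255,255], offset=[[0,-5,11],[0,-10,22],[0,-15,33],[0,-20,44],[0,-25,54]], twist=[0,0,0,0,0])

```text
clock: 10.83
position: [0.5367, -0.175, 0.2291]
ee_rot: [0.675, 0.21, -0.675, 0.21]
ft_force: [1.4, -0.2, -0.8]
grip_width: -0.002
```

Request:
send_rows(grip=[255,255,255,255,255], offset=[[0,-5,11],[0,-10,22],[0,-15,30],[0,-15,30],[0,-15,30]], twist=[0,0,0,0,0])

```text
clock: 11.25
position: [0.5038, -0.1798, 0.2295]
ee_rot: [0.675, 0.209, -0.675, 0.21]
ft_force: [-0.1, 0.4, 0.7]
grip_width: 0.001
```

```bash
python3 d.py .48 .15 .36;python3 - <<'E'
from h import *
p,d=viewer.camera("scene"); cv2.imwrite("pics/s6.png",cv2.resize(p[140:300,130:330],None,fx=3.5,fy=3.5,interpolation=cv2.INTER_CUBIC))
E
```

```text
11.25 [ 0.5038 -0.1798  0.2295] F [-0.1   0.4   0.69] grip 0.001 yhead -55.51346534270883 q7 -0.8224005006719446
delta tool mm [-130.7 -285.2 -167.1]
n in tool [-0.939 -0.152  0.309]
```

View pics/s6.png

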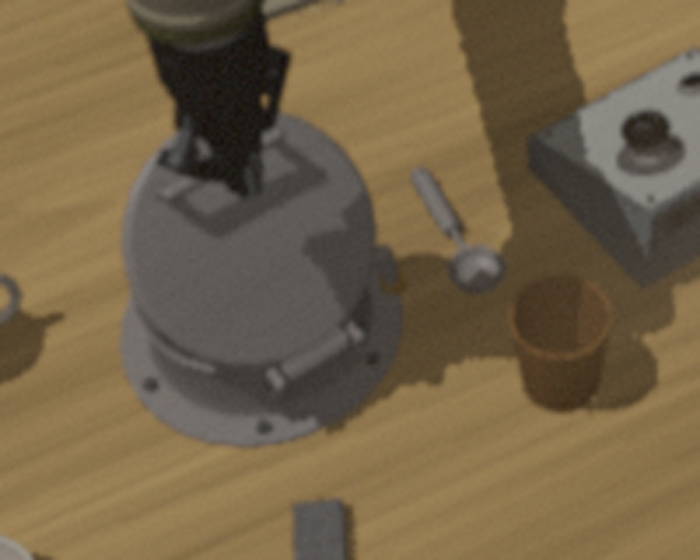

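The lid has passed its tipping point and is falling. I raise the arm and turn the wrist round for the twist.

Request:
send_rows(grip=[255,255,255,255,255], offset=[[-26,0,0],[-52,0,0],[-78,0,0],[-104,0,0],[-130,0,0]], twist=[-7,-14,-21,-28,-35])

```text
clock: 11.72
position: [0.5041, -0.1794, 0.3606]
ee_rot: [0.58, 0.405, -0.579, 0.405]
ft_force: [0.3, -0.6, 0.7]
grip_width: -0.001
```

Request:
send_rows(grip=[0,0,0,0,0], offset=[[0,0,0],[0,0,0],[0,0,0],[0,0,0],[0,0,0]], twist=[-7,-14,-21,-28,-35])

```text
clock: 12.13
position: [0.5043, -0.1795, 0.3593]
ee_rot: [0.431, 0.561, -0.431, 0.561]
ft_force: [0.0, -0.3, -0.8]
grip_width: 0.71
```

Request:
send_rows(grip=[0,0,0,0,0], offset=[[0,0,0],[0,0,0],[0,0,0],[0,0,0],[0,0,0]], twist=[-7,-14,-21,-28,-35])

```text
clock: 12.55
position: [0.5043, -0.1794, 0.3593]
ee_rot: [0.243, 0.664, -0.242, 0.664]
ft_force: [-0.3, 0.0, -0.4]
grip_width: 1.001
```

Request:
send_rows(grip=[0,0,0,0,0], offset=[[0,0,0],[0,0,0],[0,0,0],[0,0,0],[0,0,0]], twist=[-7,-14,-21,-28,-35])

```text
clock: 12.97
position: [0.5042, -0.1795, 0.3593]
ee_rot: [0.032, 0.706, -0.031, 0.707]
ft_force: [0.4, -0.2, -1.0]
grip_width: 1.001
```

Request:
send_rows(grip=[0,0,0,0,0], offset=[[0,0,0],[0,0,0],[0,0,0],[0,0,0],[0,0,0]], twist=[-7,-14,-21,-28,-35])

```text
clock: 13.38
position: [0.5042, -0.1795, 0.3594]
ee_rot: [-0.182, 0.683, 0.182, 0.683]
ft_force: [0.4, -0.8, 0.4]
grip_width: 0.998
```

Request:
send_rows(grip=[0,0,0,0,0], offset=[[0,0,0],[0,0,0],[0,0,0],[0,0,0],[0,0,0]], twist=[-6,-6,-6,-6,-6])

```text
clock: 13.8
position: [0.5038, -0.1796, 0.3593]
ee_rot: [-0.215, 0.674, 0.215, 0.674]
ft_force: [0.1, 0.3, -0.5]
grip_width: 1.002
```

```bash
python3 d.py .46 .13 .36;python3 - <<'E'
from h import *
p,d=viewer.camera("scene"); cv2.imwrite("pics/s7.png",cv2.resize(p[140:300,130:330],None,fx=3.5,fy=3.5,interpolation=cv2.INTER_CUBIC))
P=cloud("scene",d,d>0); r=np.hypot(P[:,0]-.458,P[:,1]+.188); Q=P[(r<.09)&(P[:,2]<.15)&(P[:,2]>.03)]
print(len(Q),np.percentile(Q[:,2],[2,25,50,75,98])); A=Q[abs(Q[:,2]-np.median(Q[:,2]))<.02]; c=A.mean(0); print(np.linalg.svd(A-c,full_matrices=False)[2][2])
E
```

```text
13.8 [ 0.5038 -0.1796  0.3593] F [ 0.07  0.28 -0.5 ] grip 1.002 yhead 125.3683273761123 q7 2.2829082122329165
delta tool mm [ -0.7 277.8 143.5]
n in tool [-0.939  0.157 -0.306]
2884 [0.03981002 0.08444518 0.08640317 0.08807807 0.11769678]
[-9.79607977e-03 -3.07435516e-05 -9.99952017e-01]
```

View pics/s7.png

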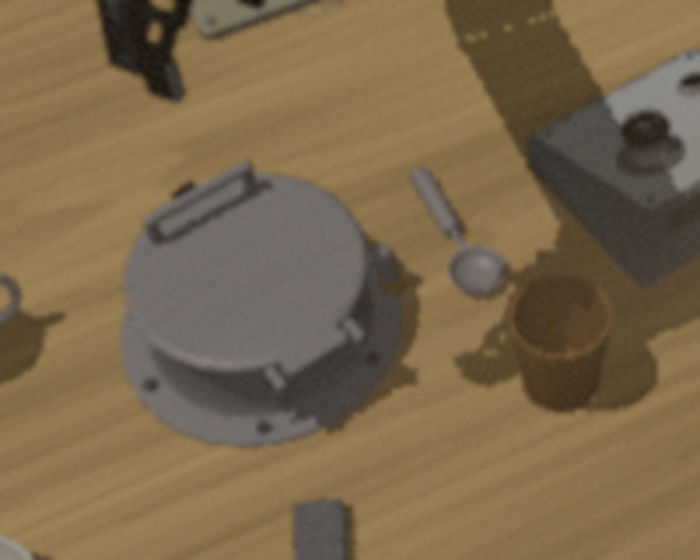

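The lid is shut flat: its top sits at z≈0.086 and the surface is level. Next I go back over the mushroom.

Request:
send_rows(grip=[0,0,0,0,0], offset=[[0,31,21],[0,62,43],[0,93,65],[0,124,86],[0,155,108]], twist=[0,0,0,0,0])

```text
clock: 14.27
position: [0.5011, 0.0109, 0.3595]
ee_rot: [-0.215, 0.674, 0.215, 0.674]
ft_force: [1.0, 0.2, -0.4]
grip_width: 1.003
```

Request:
send_rows(grip=[70,70,70,70,70], offset=[[15,31,21],[45,60,42],[75,90,63],[105,110,76],[120,120,84]], twist=[0,0,0,0,0], newtons=40)

```text
clock: 14.68
position: [0.4986, 0.1586, 0.237]
ee_rot: [-0.216, 0.674, 0.216, 0.673]
ft_force: [1.5, 0.5, -0.2]
grip_width: 0.721
```

Request:
send_rows(grip=[70,70,70,70,70], offset=[[0,0,0],[0,0,0],[0,0,0],[0,0,0],[0,0,0]], twist=[0,0,0,0,0])

```text
clock: 15.1
position: [0.501, 0.1546, 0.2402]
ee_rot: [-0.215, 0.673, 0.214, 0.674]
ft_force: [0.5, -0.4, 0.5]
grip_width: 0.728
```

```bash
python3 look.py w8;  python3 d.py .501 .1555 .095
```

```text
15.1 [0.501  0.1546 0.2402]
stop_top 0.92 [289.5 196.9] [0.4933 0.1566 0.1194]
start_top 0.78 [388.5 192.3] [0.4423 0.2395 0.0761]
9074 10751 [0.47924335 0.1868417  0.07749049] [-0.34067175 -0.04636046  0.93903859] tilt 0.35097311788035335 yaw 0.13525456689880228
head n 520 height pct [0.03647564 0.03769394 0.03802499 0.03846268]
r 0.019371328875422478 median [ 0.0273409  -0.03446108] circ 0.02690434269607067 -0.03389248251914978
base [0.50884698 0.15666545 0.08674052] top44 [0.49385743 0.15462559 0.12805821] top meas [0.49589294 0.15490259 0.12244744]
15.3 [0.5005 0.1551 0.2396] F [-0.14  0.41 -0.03] grip 0.73 yhead 125.43698010443204 q7 1.5742495936194534
delta tool mm [1.446e+02 1.000e-01 6.000e-01]
n in tool [-0.939  0.157 -0.306]
```

View pics/w8.png

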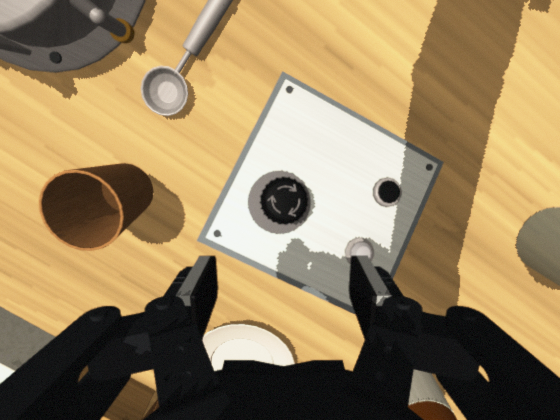

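Request:
send_rows(grip=[70,70,70,70,70], offset=[[30,0,0],[60,0,0],[90,0,0],[112,0,0],[122,0,0]], twist=[0,0,0,0,0])

```text
clock: 15.72
position: [0.499, 0.1547, 0.1146]
ee_rot: [-0.215, 0.675, 0.216, 0.672]
ft_force: [-0.8, 0.3, 0.3]
grip_width: 0.724
```

Request:
send_rows(grip=[70,70,70,70,70], offset=[[6,0,0],[12,0,0],[18,0,0],[21,0,0],[21,0,0]], twist=[0,0,0,0,0])

```text
clock: 16.13
position: [0.5003, 0.1556, 0.0963]
ee_rot: [-0.216, 0.673, 0.215, 0.674]
ft_force: [-0.4, -0.1, -0.5]
grip_width: 0.725
```

```bash
python3 d.py .500 .1555 .096
python3 - <<'E'
from h import *
p,d=viewer.camera("wrist"); cv2.imwrite("pics/w9.png",p)
E
```

```text
16.1333 [0.5003 0.1556 0.0963] F [-0.39 -0.12 -0.53] grip 0.725 yhead 125.4971010154967 q7 1.4514856736383814
delta tool mm [ 0.3  0.1 -0.3]
n in tool [-0.939  0.158 -0.306]
```

View pics/w9.png

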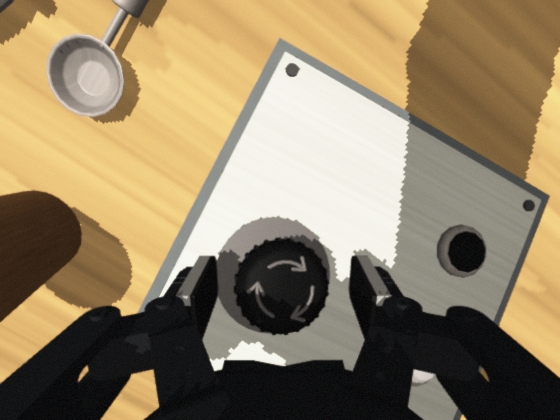

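The head at (282,285) sits centred between the fingers at (195,290) and (370,290). The start button at (462,250) is clear. I close on the head.

Request:
send_rows(grip=[255,255,255,255,255], offset=[[0,0,0],[0,0,0],[0,0,0],[0,0,0],[0,0,0]], twist=[0,0,0,0,0], newtons=35)

```text
clock: 16.6
position: [0.501, 0.1551, 0.0971]
ee_rot: [-0.216, 0.673, 0.215, 0.674]
ft_force: [-0.2, -2.8, 5.0]
grip_width: 0.446
```

Request:
send_rows(grip=[255,255,255,255,255], offset=[[0,0,0],[0,0,0],[0,0,0],[0,0,0],[0,0,0]], twist=[4,8,12,16,20])

```text
clock: 17.02
position: [0.5009, 0.1562, 0.0969]
ee_rot: [-0.094, 0.7, 0.095, 0.701]
ft_force: [1.4, -0.7, 2.1]
grip_width: 0.444
```

```bash
python3 d.py .500 .1555 .096; python3 -c "
from h import *
print(obs()['torque'])"
```

```text
17.0167 [0.5009 0.1562 0.0969] F [ 1.4  -0.75  2.15] grip 0.444 yhead 105.32104683431568 q7 1.1352406607213241
delta tool mm [ 0.9 -0.4 -1.1]
n in tool [-0.94   0.043 -0.34 ]
[0.3260125  0.09725961 0.35235498]
```

Request:
send_rows(grip=[255,255,255,255,255], offset=[[0,0,0],[0,0,0],[0,0,0],[0,0,0],[0,0,0]], twist=[5,10,15,20,25])

```text
clock: 17.43
position: [0.5011, 0.1562, 0.0974]
ee_rot: [0.06, 0.704, -0.06, 0.705]
ft_force: [0.5, -2.0, 7.4]
grip_width: 0.444
```

```bash
python3 d.py .500 .1555 .096; python3 -c "
from h import *
print(obs()['torque'])
p,d=viewer.camera('wrist'); cv2.imwrite('pics/w10.png',p)"
```

```text
17.4333 [0.5011 0.1562 0.0974] F [ 0.48 -1.96  7.39] grip 0.444 yhead 80.28631313104064 q7 0.7371996186397602
delta tool mm [ 1.4 -0.9 -1. ]
n in tool [-0.94  -0.105 -0.326]
[ 0.30259098 -0.12991218  0.31823586]
```

View pics/w10.png

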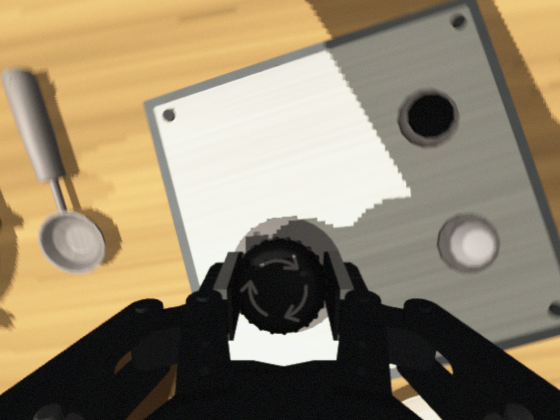

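Request:
send_rows(grip=[255,255,255,70,70], offset=[[0,0,0],[0,0,0],[0,0,0],[0,0,0],[0,0,0]], twist=[3,5,5,5,5])

```text
clock: 17.9
position: [0.5003, 0.1557, 0.0965]
ee_rot: [0.089, 0.701, -0.089, 0.702]
ft_force: [0.7, 0.1, 0.8]
grip_width: 0.707
```

Request:
send_rows(grip=[70,70,70,70,70], offset=[[0,0,0],[0,0,0],[-20,0,0],[-55,0,0],[-90,0,0]], twist=[0,0,0,0,0])

```text
clock: 18.32
position: [0.4992, 0.1557, 0.1866]
ee_rot: [0.089, 0.702, -0.089, 0.701]
ft_force: [1.0, 0.5, 0.5]
grip_width: 0.721
```

Request:
send_rows(grip=[70,70,70,70,70], offset=[[-35,0,0],[-55,0,0],[-55,0,0],[-55,0,0],[-55,0,0]], twist=[0,0,0,0,0])

```text
clock: 18.73
position: [0.4998, 0.1554, 0.2404]
ee_rot: [0.089, 0.702, -0.089, 0.701]
ft_force: [0.8, 0.6, -0.4]
grip_width: 0.729
```

```bash
python3 look.py w11
python3 - <<'E'
from h import *
p,d=viewer.camera("scene"); cv2.imwrite("pics/s11.png",p)
P=cloud("scene",d,d>0); r=np.hypot(P[:,0]-.458,P[:,1]+.188); Q=P[(r<.09)&(P[:,2]<.15)&(P[:,2]>.03)]
print(len(Q),np.percentile(Q[:,2],[2,25,50,75,98]))
E
```

```text
18.7333 [0.4998 0.1554 0.2404]
stop_top 0.68 [280.4 198.7] [0.4931 0.1549 0.1275]
start_top 0.87 [357.5 111.1] [0.4439 0.2395 0.0771]
stop_base 0.91 [288.3 202.9] [0.4976 0.1604 0.1296]
10493 12386 [0.4798251  0.19744157 0.07820636] [-0.3411825  -0.04777111  0.93878242] tilt 0.35171745744591804 yaw 0.13911192052473748
head n 605 height pct [0.04301995 0.04430215 0.04459519 0.04506921]
r 0.02062842808663845 median [ 0.02572079 -0.04319456] circ 0.024935198947787285 -0.04397199675440788
base [0.50910501 0.15714031 0.0867968 ] top44 [0.49409298 0.15503838 0.12810323] top meas [0.49388991 0.15500994 0.12866199]
2891 [0.04001196 0.0844084  0.08619546 0.08799247 0.11697288]
```

View pics/w11.png

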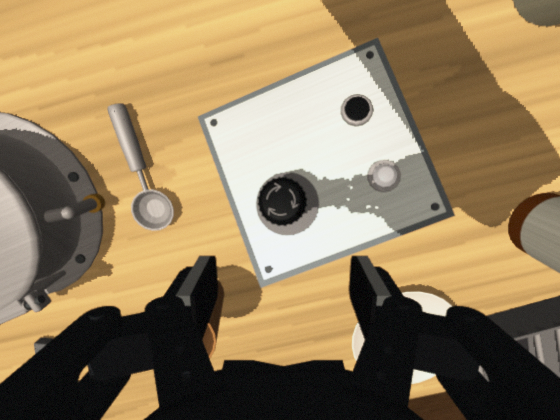

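View pics/s11.png

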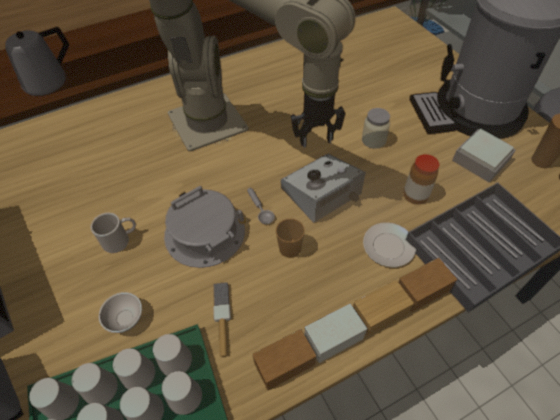

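The head stands 44.5 mm out again, so it has sprung fully out. The lid is shut at (200,220) in the scene view, the gripper is clear of everything, and the crockery hasn't moved.

```bash
python3 -c "
from workcell import manip
print(manip.hand_in())"
```

```text
the job is handed in; nothing more can be done
None
```

The job is done in the order asked and handed in at about 19 s on the robot's clock; the hand-in gives no verdict.

- **Stop button pressed:** I pushed the mushroom in along its axis with the shut fingers, at about 19 N at most, until it snapped through. Its top then measured 37.5 mm above the panel, and about 38 mm after the lid was shut, so it stayed latched throughout.
- **Lid shut:** I drew the lid over by its bar from behind and it fell shut on its own. Its top lies level at about z = 0.086 m.
- **Stop button released:** I gripped the head and turned it about 50° clockwise, then opened the fingers. The head now stands 44.5 mm above the panel, which is fully out.

In the last pictures the gripper is clear of everything and the crockery, jars and utensils look undisturbed. The robot never came near the start button. No check failed or disagreed.

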